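# Unlock and switch on the nut grinder

### The job

Switch on the nut grinder on the coffee table: slide its child-lock tab fully aside, then press the button it was covering all the way in, so that it stays in, and leave the tab aside. Leave everything else on the table standing where it is.

Things in the scene. Friction and masses are not known exactly. Their poses are not given: they have to be found in the camera images.
- grinder: Nut grinder, fixed, 210 deep x 186 wide x 278 mm high, a steel outlet 36 mm more at the rear. Origin: underside, on the middle line, 115 mm behind the front edge. x runs from its front to its rear, y across (to the left of one facing its front), z up; yaw is -1.9 to -1.3, so the front faces the robot's left (+y). In front a sloped panel with the tab, above it a clear hopper.
- panel_mid (a point): Middle of the control panel's surface. Axes: the grinder's. The flat panel, 130 mm up the slope x 186 wide, lies 35 deg from level, rising to the rear: outward normal (-0.574, 0, 0.819), up the slope (0.819, 0, 0.574). Two steel rails for the tab, 8 wide, 14 mm high, run along y from -76 to +84 mm, 43 mm up and down the slope from here.
- hopper_edge (a point): Middle of the lower front edge of the clear hopper that overhangs the panel. Axes: the grinder's. The hopper, 165 deep x 186 wide, begins here, 8 mm before and 100 mm above panel_mid, and is 84 mm high. It leaves no room for a hand pointing straight down at the panel; along the panel's normal there is room.
- lock_tab (a joint): Travel of the child-lock tab in m: 0 = fully over the button, 0.068 = fully aside against its stop. It starts between 0 and 0.010. It slides along the grinder's +y (left as seen from the front), rubs with about 3 N and stays where it is left. Fully aside it leaves its near edge 24 mm from the button's near edge.
- fin_top (a point): Middle of the top edge of the tab's fin; moves with the tab. Axes: x up the slope, y the sliding direction, z the panel's outward normal. The tab is a black plate 78 (x) x 52 (y) x 5 mm, top face 15 mm off the panel, with a central upright fin 44 long (x), 10 thick (y), standing 31 mm above the plate; this point is 46 mm off the panel.
- power_button (a joint): How far the button is pushed in, in m: 0 = out (start), 0.007 = fully in against its stop. It resists with about 6 N all the way and stays where it is left (no return spring).
- button_top (a point): Centre of the button's top face; moves with the button. Axes as for fin_top. The button is an oblong black cap, 60 mm up the slope (x) by 36 mm wide (y), centre 34 mm to the grinder's -y side of the panel's middle line; its top stands 8 mm off the panel when out, 1 mm when in. It is pressed along -z. It is hidden under the tab at the start.
- checkers_a: Loose stack of black plastic checkers (moves as one piece), 38 mm diameter, 72 mm high, close beside or in front of the grinder. Origin: centre of its underside, z up. Leave alone.
- checkers_b: A second, identical loose checker stack towards the robot's left. Leave alone. (Also on the table, fixed and not tracked: a 301 mm high snack stand and a 200 mm high peg rack, one at each side, x 0.70 to 0.76, y about +0.49 and -0.49 m, reaching 125 mm from their middles; and a flat game box 50 mm high at the far end, beyond x = 0.9 m.)
- dice_cup: Loose glass dice cup, 68 mm across the rim, 92 mm high, close beside or in front of the grinder. Origin: centre of its underside, z up. Leave alone.
- opener: Loose flat steel bottle opener, 153 x 40 x 6 mm, long along its x. Origin: underside, near its middle. Leave alone.
- nut_bowl: Loose white ceramic bowl, 100 mm across, 45 mm high, behind the grinder under its outlet. Origin: centre of its underside. Leave alone.

How it is judged (in metres and radians):
On the way, in this order (a step that is already met when the one before it is completed fails the run):
1. the lock tab is slid aside (value of joint lock_tab above 0.058 m), for 0.2 s.
2. then the button is pressed in, the tab still aside (value of joint lock_tab above 0.058 m and value of joint power_button above 0.0055 m), for 0.2 s.
At the end, for the whole second after the job is handed in: The lock tab is aside (at least 58 of its 68 mm) and the button is in (at least 5.5 of its 7 mm) (all of step 2); the robot touches nothing.
It fails at once if one checker stack is shifted more than 30 mm or tipped (distance of checkers_a from where it was at the start of the episode above 0.03 m or angle between checkers_a's own z axis and vertical above 0.5 rad).
It fails at once if the other checker stack is shifted more than 30 mm or tipped (distance of checkers_b from where it was at the start of the episode above 0.03 m or angle between checkers_b's own z axis and vertical above 0.5 rad).
It fails at once if the glass dice cup is shifted more than 30 mm or tipped (distance of dice_cup from where it was at the start of the episode above 0.03 m or angle between dice_cup's own z axis and vertical above 0.5 rad).
It fails at once if the bottle opener is shifted more than 30 mm or tipped (distance of opener from where it was at the start of the episode above 0.03 m or angle between opener's own z axis and vertical above 0.5 rad).
It fails at once if the nut bowl is shifted more than 30 mm or tipped (distance of nut_bowl from where it was at the start of the episode above 0.03 m or angle between nut_bowl's own z axis and vertical above 0.5 rad).
It also fails if it takes over 35 s, if anything falls off the work surface, if the arm or the gripper's body presses on something with over 40 N, if the wrist force passes 120 N, or if a joint passes its speed limit or range.

### The arm

A 7-joint arm with a two-finger parallel gripper is mounted at the origin on the work surface. World frame = base frame: x ahead of the robot, y to its left, z up, the work surface at z = 0. Lengths are in m, angles in degrees, forces in N, time in s.
With the tool pointing down it reaches from about 0.4 to 0.925 m from the base axis. Payload 5.6 kg.
Tool frame: the origin (TCP) lies on the centre line of the jaws, within the pads' length; the fingertips stand 11 mm ahead of it and the grasp point (between the pads) lies 8 mm behind it; z points along the fingers, y is the line along which they close (so a half turn about z gives the same grasp; the last joint's range is limited). The gripper opens to 85 mm and grips with 20 to 120 N. Pads are 22 mm wide; open, the fingers measure 114 mm over their backs; the gripper's body (76 mm by 85 mm) begins 54 mm behind the grasp point. The pads swing forward as they close: fully open they stand 13 mm farther back than shut.
Start: joints at [61.994, 26.786, -0.665, 91.828, 0.344, 61.387, -3.226], TCP at [0.28, -0.586, 0.242] pointing down, gripper open.
Joint ranges: [-144.91, 144.91], [-17.63, 115.5], [-89.93, 88.59], [15.96, 139.68], [-74.01, 254.01], [8.47, 105.57], [-167.45, 167.45]. Speed limits (degrees/s): [147.25, 147.25, 180, 180, 180, 180, 180].

### API

Orientations are given as [roll, pitch, yaw] about the fixed x, y, z axes, in that order (R = Rz(yaw) Ry(pitch) Rx(roll)).
In Python, from station import read_state, read_camera, robot gives the robot as it stands.
- The arm moves only by the tool carry_out, never from a script. Its argument "rows" is a list of rows, each an object with "slide": the shift along the tool's x, y, z in m, a list of three; "turn": the turn, a rotation vector about the tool's x, y, z in rad, a list of three. A call has 1 to 8 rows; each row is the pose to reach, as a shift and turn from the pose commanded when the call began, along the tool's axes at that moment; what a row does not reach only later rows make up. A row lasts 1/12 s, in which the tool goes at most 41.7 mm and 7.16 degrees, less where a joint would pass 70% of its speed; a pose out of reach is approached as far as the arm can. A call with a gripper value outside its range is refused whole. "claw" is the finger opening in m, from 0 to 0.0854, set as the call begins (left out, the last holds). The fingers move at their own pace and stop on an object; "squeeze" is the grip in N (left out, the last holds). Time passes only in rows, so rows that repeat a pose let the fingers close. It gives the time, the measured TCP pose, the force, the opening and the grip force at its end, in the units of the state.
- read_state(): the state, without advancing time (a new reading comes with each control period).
- read_camera(name): name is "scene" or "side" or "wrist"; returns a dict with "image" (384x512x3 uint8, red, green, blue), "range_z" (384x512 float32, m along the optical axis (not along the pixel's ray), 0 where there is no reading), "camera_matrix" (3x3 intrinsics, pixels), "rvec" (rotation vector, rad) and "tvec" (3), from world to camera coordinates, as OpenCV has them. Camera axes: x right, y down, z forward; pixel columns grow to the right and rows downward; lengths in m; the calibration is good to about 2 mm. The wrist camera is an equidistant fisheye: a pixel r from the principal point sees the ray r / f radians off the axis. A picture is of the moment at which its call begins.
- robot.hand_in(): hands the job in; it is judged then, once.
The state is a dict: "t": time; "joints": joint angles; "dq": joint speeds; "joint_efforts": joint torques, N m; "tool_pos": TCP position; "ee_rot": TCP orientation; "force": force on the tool from outside, world axes, zero at the start; "wrist_torque": the same for the moment, N m; "width": opening from 0.0 (shut) to 1.0 (fully open); "finger_force": force on a finger pad.
Only numpy, scipy, OpenCV 4.12 (cv2) and the standard library are available. Lean on these libraries where they do the work, as an engineer would, in place of code of your own. Each camera call takes 0.05 s, during which the arm holds its last target. There are 200 camera calls.

## Working session

There is one attempt and no reset: what is moved stays moved. The work goes in short steps, Python scripts to look and compute and a tool call to move; the robot and the scene stay as the last step left them, time stands still between calls to the robot, and variables do not carry over. Pictures are saved under pics/ and viewed, at most 10 in all, crops included, and the job is handed in when it is done.

Besides the shell and the picture viewer there is one more tool, called by a JSON object that holds its "api" and its "payload". carry_out: Moves the arm, as the interface text tells. Its arguments: {"type":"object","properties":{"rows":{"type":"array"},"claw":{"type":"number"},"squeeze":{"type":"number"}},"required":["rows"]}

```bash
ls; mkdir -p pics; cat > h.py <<'E'
import numpy as np, cv2
from scipy.spatial.transform import Rotation as R
from station import read_state, read_camera, robot
def cloud(c):
    K=c["camera_matrix"];z=c["range_z"];v,u=np.indices(z.shape)
    p=np.stack([(u-K[0,2])/K[0,0]*z,(v-K[1,2])/K[1,1]*z,z],-1)
    Rm=cv2.Rodrigues(np.array(c["rvec"]))[0]
    return (p-np.array(c["tvec"]).ravel())@Rm
E
python3 - <<'E'
from h import *
print(read_state())
for n in ("scene","side"):
    c=read_camera(n);cv2.imwrite(f"pics/{n}0.png",c["image"][...,::-1]);np.savez(f"{n}0.npz",**c)
    Rm=cv2.Rodrigues(np.array(c["rvec"]))[0];print(n,c["camera_matrix"],-Rm.T@np.array(c["tvec"]).ravel())
E
```

```text
pics
{'t': 0.0, 'joints': array([61.99358758, 26.83781861, -0.66482081, 91.87969438,  0.34250544,
       61.38767095, -3.22693601]), 'dq': array([ 0.00426905, -0.02386141, -0.02087712, -0.07160382,  0.08400721,
        0.02217361, -0.01329282]), 'joint_efforts': array([-2.42826027e-04, -5.32393026e+01,  2.17207399e-02, -2.51303351e+01,
        1.15230432e-02,  7.80345319e-03, -2.20036009e-05]), 'tool_pos': array([ 0.27998379, -0.58601555,  0.24132658]), 'ee_rot': array([-1.79896978e+02,  6.05210202e-03,  2.55372608e+01]), 'force': array([-0.07125713,  0.16642968,  0.52661255]), 'wrist_torque': array([-0.02514735, -0.00312806, -0.04495409]), 'finger_force': 0.0, 'width': 1.0006482246969952}
scene [[412.89022866   0.         253.49866657]
 [  0.         412.89022866 199.52204898]
 [  0.           0.           1.        ]] [1.38152691 0.43472883 0.81905909]
side [[404.40987241   0.         253.40988421]
 [  0.         404.40987241 196.21513118]
 [  0.           0.           1.        ]] [0.39823948 0.8001195  0.7497098 ]
```

View pics/scene0.png

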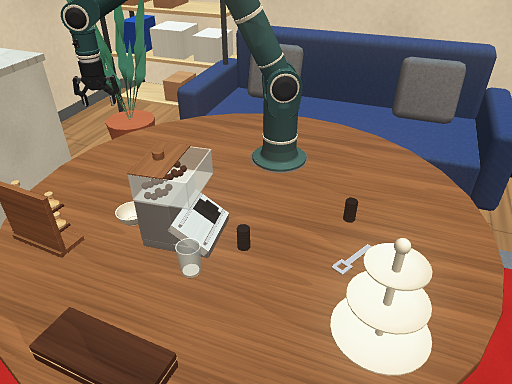

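View pics/side0.png

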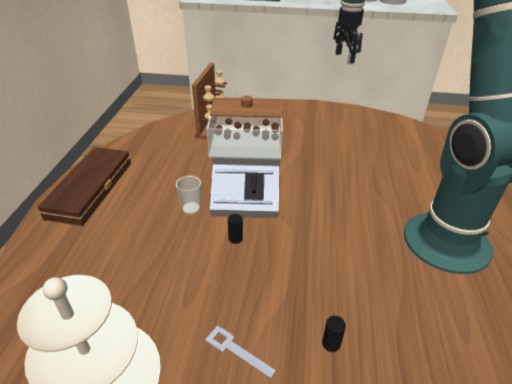

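```bash
python3 - <<'E'
from h import *
c=dict(np.load("side0.npz"));P=cloud(c);im=c["image"].astype(int)
cv2.imwrite("pics/crop.png",cv2.resize(c["image"][140:250,165:300,::-1],None,fx=5.5,fy=5.5,interpolation=cv2.INTER_NEAREST))
for uv in [(225,185),(270,185),(250,185),(258,185),(245,210),(189,185),(235,218),(245,120),(245,150),(150,300)]: print(uv,P[uv[1],uv[0]].round(3))
# plane fit (ransac) on bright pixels
Q=P[165:210,208:285].reshape(-1,3);Q=Q[(Q[:,2]>.02)]
rng=np.random.default_rng(0);best=None
for _ in range(2000):
    a,b,d=Q[rng.choice(len(Q),3,False)];n=np.cross(b-a,d-a);l=np.linalg.norm(n)
    if l<1e-5: continue
    n/=l; n*=np.sign(n[2]); 
    if not .7<n[2]<.92: continue
    m=abs((Q-a)@n)<.002
    if best is None or m.sum()>best.sum(): best=m
S=Q[best];ctr=S.mean(0);n=np.linalg.svd(S-ctr)[2][2];n*=np.sign(n[2])
print(len(Q),best.sum(),"n",n,"tilt",np.degrees(np.arccos(n[2])),"yaw",np.arctan2(-n[1],-n[0]))
d=(P-ctr)@n
m=(abs(d)<.003); m[:160]=0;m[215:]=0;m[:,:205]=0;m[:,288:]=0
S=P[m];yaw=np.arctan2(-n[1],-n[0]);yv=np.array([-np.sin(yaw),np.cos(yaw),0]);xu=np.cross(yv,n)
for nm,v in(("y",yv),("up",xu)): q=(S-ctr)@v;print(nm,v,np.percentile(q,[0,1,2,5,50,95,98,99,100]).round(4))
print(ctr)
r=cv2.minAreaRect(np.c_[(S-ctr)@xu,(S-ctr)@yv].astype(np.float32));print(r)
E
```

```text
(225, 185) [ 0.594 -0.06   0.068]
(270, 185) [ 0.471 -0.078  0.068]
(250, 185) [ 0.524 -0.055  0.08 ]
(258, 185) [ 0.502 -0.057  0.08 ]
(245, 210) [ 0.53  -0.01   0.028]
(189, 185) [ 0.694 -0.053  0.061]
(235, 218) [0.542 0.072 0.071]
(245, 120) [ 0.561 -0.207  0.191]
(245, 150) [ 0.537 -0.053  0.191]
(150, 300) [ 0.698  0.288 -0.002]
3045 1415 n [-0.06095157  0.57410304  0.81651124] tilt 35.26293469339913 yaw -1.4650242036417962
y [0.99441134 0.10557501 0.        ] [-0.0984 -0.0968 -0.0956 -0.0919  0.0114  0.0806  0.0849  0.086   0.0876]
up [ 0.08620318 -0.81194804  0.57732953] [-0.0675 -0.0646 -0.0637 -0.0612 -0.0005  0.0642  0.067   0.0685  0.0717]
[ 0.54464248 -0.05970215  0.06518012]
((0.002049453556537628, -0.005414970219135284), (0.13919948041439056, 0.18596068024635315), 0.02220040373504162)
```

View pics/crop.png

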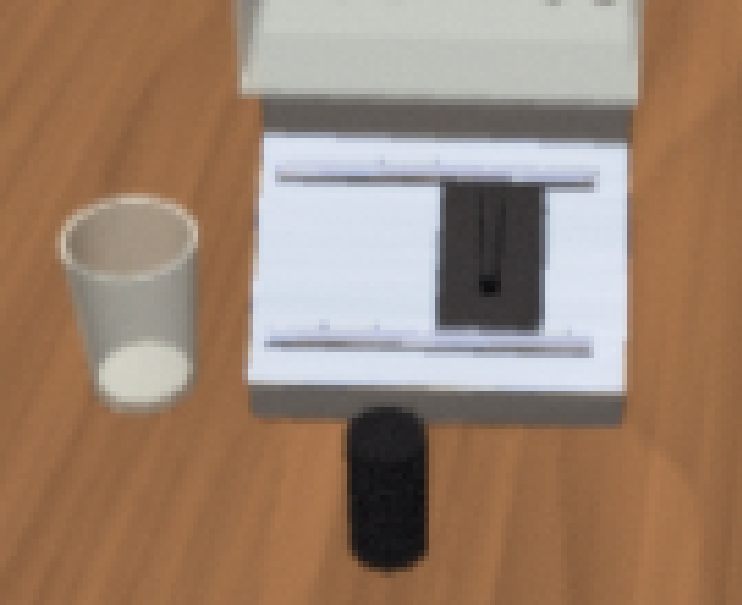

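```bash
cat >> h.py <<'E'
yaw=-1.465
c_,s_=np.cos(yaw),np.sin(yaw)
yv=np.array([-s_,c_,0]);n=np.array([-.574*c_,-.574*s_,.819]);xu=np.cross(yv,n)
mid=np.array([.5393,-.0603,.0653])
Rt=R.from_matrix(np.c_[-xu,yv,-n])
def pt(u,y,s): return mid+u*xu+y*yv+s*n
def rel(p,Rg,p0=None,R0=None):
    st=read_state()
    p0=st["tool_pos"] if p0 is None else p0
    R0=R.from_euler("xyz",st["ee_rot"],degrees=True) if R0 is None else R0
    print("slide",(R0.inv().apply(p-p0)).round(4),"turn",(R0.inv()*Rg).as_rotvec().round(4))
def where():
    st=read_state();d=st["tool_pos"]-mid
    print("t",st["t"],"u,y,s",(d@xu).round(4),(d@yv).round(4),(d@n).round(4),"pos",st["tool_pos"].round(4),"turn left",(R.from_euler("xyz",st["ee_rot"],degrees=True).inv()*Rt).as_rotvec().round(4),"F(u,y,n)",[round(float(st["force"]@a),1) for a in(xu,yv,n)],"q",st["joints"].round(1))
E
python3 - <<'E'
from h import *
for nm in("side","scene"):
    c=dict(np.load(nm+"0.npz"));P=cloud(c);im=c["image"].astype(int)
    d=P-mid;u,y,s=d@xu,d@yv,d@n
    reg=(abs(u)<.07)&(abs(y)<.1)
    for lo,hi in((-.004,.004),(.012,.018),(.03,.05)):
        m=reg&(s>lo)&(s<hi)&((im.max(-1)<90)|(lo<0))&(abs(u)<.038 if lo>0 else True)
        print(nm,lo,m.sum(),"u",np.percentile(u[m],[1,50,99]).round(4),"y",np.percentile(y[m],[1,50,99]).round(4),"s",np.median(s[m]).round(4))
print(Rt.as_euler("xyz",degrees=True), pt(-.008,-.02,.2))
rel(pt(-.008,-.068,.2),Rt)
E
```

```text
side -0.004 2145 u [-0.0648 -0.0006  0.0684] y [-0.0913  0.0167  0.0914] s 0.0
side 0.012 347 u [-0.0355 -0.0019  0.0372] y [-0.0481 -0.0267 -0.0015] s 0.0151
side 0.03 69 u [-0.0219 -0.0035  0.0217] y [-0.0295 -0.0256 -0.0205] s 0.0455
scene -0.004 1114 u [-0.0606  0.0011  0.0682] y [-0.0897  0.0392  0.0951] s -0.001
scene 0.012 178 u [-0.0347  0.0029  0.0376] y [-0.0482 -0.0138  0.0031] s 0.0141
scene 0.03 81 u [-0.0185  0.003   0.0244] y [-0.0294 -0.0211 -0.0163] s 0.0418
[180.          35.02487328  96.06168301] [0.50659717 0.05826151 0.224508  ]
slide [ 0.437  -0.4996  0.0177] turn [-0.3771 -0.5321 -1.1899]
```

{"api": "carry_out", "payload": {"rows": [{"slide": [0, 0, -0.04], "turn": [0, 0, 0]}, {"slide": [0, 0, -0.08], "turn": [0, 0, -0.1]}, {"slide": [0, 0, -0.12], "turn": [0, 0, -0.2]}, {"slide": [0, 0, -0.16], "turn": [0, 0, -0.3]}, {"slide": [0.02, -0.02, -0.19], "turn": [0, 0, -0.4]}, {"slide": [0.046, -0.051, -0.2], "turn": [0, 0, -0.5]}, {"slide": [0.072, -0.081, -0.2], "turn": [0, 0, -0.6]}, {"slide": [0.098, -0.111, -0.2], "turn": [0, 0, -0.7]}], "claw": 0, "squeeze": 30}}

```text
t: 0.77
tool_pos: [0.3211, -0.4426, 0.4429]
ee_rot: [179.9, 0.0, 65.9]
force: [0.7, 0.9, -0.3]
width: 0.0
finger_force: 0.0
```

```bash
python3 - <<'E'
from h import *
where(); rel(pt(-.008,-.068,.32),Rt)
E
```

```text
t 0.7667 u,y,s 0.5092 -0.2574 0.1043 pos [ 0.3211 -0.4426  0.4429] turn left [-0.16   -0.5959 -0.5101] F(u,y,n) [-0.9, 0.8, 0.2] q [ 59.7   9.4 -10.7  89.9   1.8  80.9  24.8]
slide [ 0.5684 -0.1115  0.1195] turn [-0.16   -0.5959 -0.5101]
```

{"api": "carry_out", "payload": {"rows": [{"slide": [0.038, -0.0075, 0], "turn": [-0.02, -0.0745, -0.064]}, {"slide": [0.076, -0.015, 0], "turn": [-0.04, -0.149, -0.1275]}, {"slide": [0.114, -0.0225, 0], "turn": [-0.06, -0.2235, -0.191]}, {"slide": [0.152, -0.03, 0], "turn": [-0.08, -0.298, -0.255]}, {"slide": [0.19, -0.0375, 0], "turn": [-0.1, -0.3725, -0.319]}, {"slide": [0.228, -0.045, 0], "turn": [-0.12, -0.447, -0.3825]}, {"slide": [0.266, -0.0525, 0], "turn": [-0.14, -0.5215, -0.446]}, {"slide": [0.304, -0.06, 0], "turn": [-0.16, -0.596, -0.51]}]}}

```text
t: 1.43
tool_pos: [0.3913, -0.1403, 0.4429]
ee_rot: [179.9, 35.3, 96.0]
force: [1.6, 1.0, -0.3]
width: 0.003
finger_force: 0.0
```

```bash
python3 - <<'E'
from h import *
where(); rel(pt(-.008,-.068,.28),Rt)
E
```

```text
t 1.4333 u,y,s 0.2691 -0.1556 0.2726 pos [ 0.3913 -0.1403  0.4429] turn left [ 0.0001  0.0044 -0.0011] F(u,y,n) [-0.8, 1.7, 0.2] q [ 37.6  -8.9 -41.1 112.9  30.7  74.3  -5.9]
slide [ 0.2771  0.0873 -0.0087] turn [ 0.0001  0.0044 -0.0011]
```

{"api": "carry_out", "payload": {"rows": [{"slide": [0.035, 0.011, 0], "turn": [0, 0.004, 0]}, {"slide": [0.07, 0.022, 0], "turn": [0, 0.004, 0]}, {"slide": [0.105, 0.033, 0], "turn": [0, 0.004, 0]}, {"slide": [0.14, 0.044, 0], "turn": [0, 0.004, 0]}, {"slide": [0.175, 0.055, 0], "turn": [0, 0.004, 0]}, {"slide": [0.21, 0.066, 0], "turn": [0, 0.004, 0]}, {"slide": [0.245, 0.077, 0], "turn": [0, 0.004, 0]}, {"slide": [0.277, 0.087, 0], "turn": [0, 0.004, 0]}]}}

```text
t: 2.1
tool_pos: [0.455, 0.0937, 0.2816]
ee_rot: [-179.8, 34.7, 95.9]
force: [-0.6, 0.2, 0.8]
width: 0.001
finger_force: 0.0
```

```bash
python3 - <<'E'
from h import *
where(); rel(pt(-.008,-.068,.10),Rt)
E
```

```text
t 2.1 u,y,s -0.0085 -0.0676 0.2702 pos [0.455  0.0937 0.2816] turn left [-0.0042 -0.0052 -0.0023] F(u,y,n) [0.3, -0.6, 0.9] q [  9.6  24.7 -55.1 109.2  45.1  86.7 -56.7]
slide [-0.0014  0.0003  0.1701] turn [-0.0042 -0.0052 -0.0023]
```

{"api": "carry_out", "payload": {"rows": [{"slide": [0, 0, 0.022], "turn": [0, 0, 0]}, {"slide": [0, 0, 0.044], "turn": [0, 0, 0]}, {"slide": [0, 0, 0.066], "turn": [0, 0, 0]}, {"slide": [0, 0, 0.088], "turn": [0, 0, 0]}, {"slide": [0, 0, 0.11], "turn": [0, 0, 0]}, {"slide": [0, 0, 0.132], "turn": [0, 0, 0]}, {"slide": [0, 0, 0.154], "turn": [0, 0, 0]}, {"slide": [0, 0, 0.17], "turn": [0, 0, 0]}]}}

```text
t: 2.77
tool_pos: [0.464, -0.0056, 0.1421]
ee_rot: [-179.8, 34.8, 95.9]
force: [0.1, 0.1, -0.0]
width: 0.005
finger_force: 0.0
```

```bash
python3 - <<'E'
from h import *
where(); rel(pt(-.008,-.068,.042),Rt)
c=read_camera("side");P=cloud(c)
a=cv2.resize(c["image"][80:250,165:335,::-1],None,fx=2.35,fy=2.35)
w=read_camera("wrist")["image"][...,::-1]
w=cv2.resize(w,(400,300));a=cv2.resize(a,(400,400));w=cv2.copyMakeBorder(w,0,100,0,0,cv2.BORDER_CONSTANT)
cv2.imwrite("pics/a1.png",np.hstack([a,w]))
d=P-mid;u,y,s=d@xu,d@yv,d@n
m=(abs(u+.008)<.03)&(abs(y+.068)<.03)&(s>.05)&(s<.13)
print("finger tip s",np.percentile(s[m],[0,2,5,50]).round(4))
f=m&(s<.11);print("finger y",np.percentile(y[f],[1,50,99]).round(4),"u",np.percentile(u[f],[1,50,99]).round(4))
E
```

```text
t 2.7667 u,y,s -0.007 -0.0691 0.0987 pos [ 0.464  -0.0056  0.1421] turn left [-0.0053 -0.0047 -0.0029] F(u,y,n) [-0.1, 0.1, 0.0] q [ 14.1  33.4 -47.2 119.6  58.7  72.2 -63.4]
slide [0.0008 0.0014 0.0567] turn [-0.0053 -0.0047 -0.0029]
finger tip s [0.0901 0.0919 0.0925 0.1076]
finger y [-0.0797 -0.0675 -0.0553] u [-0.0209 -0.0188 -0.0148]
```

View pics/a1.png

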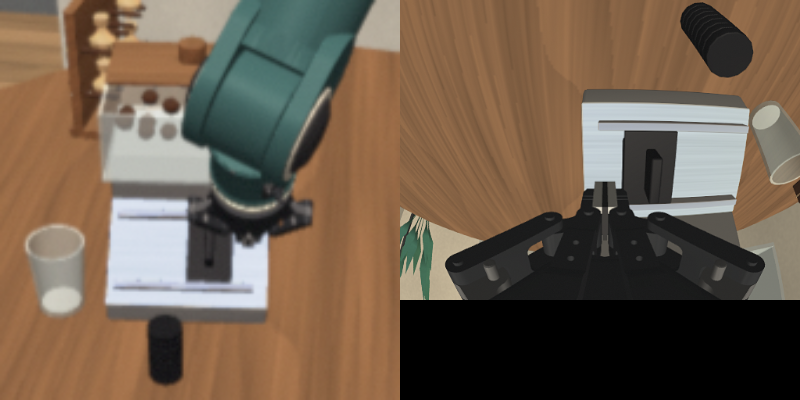

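{"api": "carry_out", "payload": {"rows": [{"slide": [0.001, 0.001, 0.012], "turn": [0, 0, 0]}, {"slide": [0.001, 0.001, 0.024], "turn": [0, 0, 0]}, {"slide": [0.001, 0.001, 0.036], "turn": [0, 0, 0]}, {"slide": [0.001, 0.001, 0.048], "turn": [0, 0, 0]}, {"slide": [0.001, 0.001, 0.06], "turn": [0, 0, 0]}, {"slide": [0.001, 0.001, 0.06], "turn": [0, 0, 0]}]}}

```text
t: 3.37
tool_pos: [0.4679, -0.0393, 0.092]
ee_rot: [-179.7, 34.8, 95.8]
force: [0.7, -0.7, -0.5]
width: 0.003
finger_force: 0.0
```

```bash
python3 - <<'E'
from h import *
where()
E
```

```text
t 3.3667 u,y,s -0.0079 -0.0688 0.0382 pos [ 0.4679 -0.0393  0.092 ] turn left [-0.0071 -0.004  -0.0032] F(u,y,n) [0.3, 0.6, -0.8] q [ 14.9  37.9 -43.3 121.5  65.2  68.2 -66.7]
```

{"api": "carry_out", "payload": {"rows": [{"slide": [0, 0.009, 0], "turn": [0, 0, 0]}, {"slide": [0, 0.018, 0], "turn": [0, 0, 0]}, {"slide": [0, 0.027, 0], "turn": [0, 0, 0]}, {"slide": [0, 0.036, 0], "turn": [0, 0, 0]}, {"slide": [0, 0.045, 0], "turn": [0, 0, 0]}, {"slide": [0, 0.054, 0], "turn": [0, 0, 0]}, {"slide": [0, 0.063, 0], "turn": [0, 0, 0]}, {"slide": [0, 0.07, 0], "turn": [0, 0, 0]}]}}

```text
t: 4.03
tool_pos: [0.5398, -0.0297, 0.0939]
ee_rot: [-180.0, 34.7, 95.8]
force: [-3.4, 0.9, 1.3]
width: 0.006
finger_force: 1.7
```

```bash
cat > tab.py <<'E'
from h import *
where()
for nm in("side","scene"):
    c=read_camera(nm);P=cloud(c);im=c["image"].astype(int);d=P-mid;u,y,s=d@xu,d@yv,d@n
    m=(abs(u)<.036)&(y>-.095)&(y<.09)&(s>.011)&(s<.019)&(im.max(-1)<90)
    if m.sum(): print(nm,m.sum(),"plate y",np.percentile(y[m],[1,50,99]).round(4))
E
python3 tab.py
```

```text
t 4.0333 u,y,s -0.0084 0.0037 0.0409 pos [ 0.5398 -0.0297  0.0939] turn left [-0.0026 -0.0055 -0.0035] F(u,y,n) [-0.2, -3.3, 1.8] q [ 13.5  41.8 -41.8 112.   65.4  70.9 -61.2]
side 151 plate y [-0.0451  0.0268  0.0469]
scene 219 plate y [0.0036 0.036  0.0542]
```

{"api": "carry_out", "payload": {"rows": [{"slide": [0, 0.004, 0.001], "turn": [0, 0, 0]}, {"slide": [0, 0.008, 0.001], "turn": [0, 0, 0]}, {"slide": [0, 0.011, 0.001], "turn": [0, 0, 0]}, {"slide": [0, 0.013, 0.001], "turn": [0, 0, 0]}, {"slide": [0, 0.013, 0.001], "turn": [0, 0, 0]}, {"slide": [0, 0.013, 0.001], "turn": [0, 0, 0]}]}}

```text
t: 4.63
tool_pos: [0.5504, -0.0296, 0.0928]
ee_rot: [-179.8, 34.8, 95.9]
force: [-6.1, 1.8, 2.3]
width: 0.0
finger_force: 3.2
```

```bash
python3 tab.py
```

```text
t 4.6333 u,y,s -0.0083 0.0143 0.0394 pos [ 0.5504 -0.0296  0.0928] turn left [-0.0058 -0.0045 -0.0026] F(u,y,n) [-0.7, -5.9, 3.3] q [ 13.3  42.6 -41.5 110.5  65.5  71.4 -60.3]
side 159 plate y [-0.0449  0.0374  0.0578]
scene 224 plate y [0.0108 0.0451 0.0624]
```

{"api": "carry_out", "payload": {"rows": [{"slide": [0, -0.006, 0], "turn": [0, 0, 0]}, {"slide": [0, -0.015, 0], "turn": [0, 0, 0]}, {"slide": [0, -0.026, 0], "turn": [0, 0, 0]}, {"slide": [0, -0.037, 0], "turn": [0, 0, 0]}, {"slide": [0, -0.05, 0], "turn": [0, 0, 0]}, {"slide": [0, -0.05, 0], "turn": [0, 0, 0]}]}}

```text
t: 5.23
tool_pos: [0.4999, -0.0349, 0.0931]
ee_rot: [-179.9, 34.8, 96.0]
force: [-0.1, -0.7, 0.2]
width: -0.004
finger_force: 0.0
```

```bash
python3 - <<'E'
import tab
from h import *
w=read_camera("wrist")["image"][...,::-1]
cv2.imwrite("pics/w2.png",w)
E
```

```text
t 5.2333 u,y,s -0.0081 -0.0365 0.0397 pos [ 0.4999 -0.0349  0.0931] turn left [-0.0035 -0.0043 -0.0014] F(u,y,n) [0.6, -0.2, -0.2] q [ 14.4  39.6 -42.6 117.4  65.4  69.4 -64.2]
side 288 plate y [0.0107 0.0428 0.0576]
scene 229 plate y [-0.0189  0.045   0.0628]
```

View pics/w2.png

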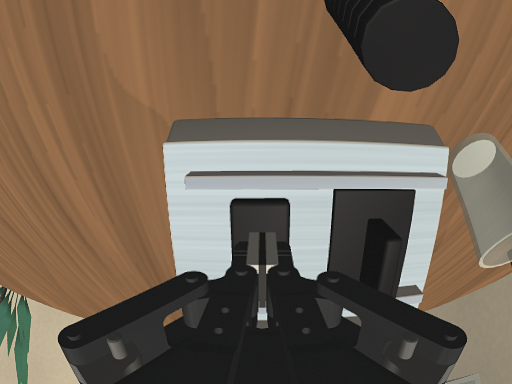

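The tab is aside at (372,240). The black button is exposed at (260,220), with the fingertips over it at (262,260). Next I press it.

{"api": "carry_out", "payload": {"rows": [{"slide": [0, 0.001, 0.008], "turn": [0, 0, 0]}, {"slide": [0, 0.001, 0.015], "turn": [0, 0, 0]}, {"slide": [0, 0.001, 0.019], "turn": [0, 0, 0]}, {"slide": [0, 0.001, 0.022], "turn": [0, 0, 0]}, {"slide": [0, 0.001, 0.024], "turn": [0, 0, 0]}, {"slide": [0, 0.001, 0.026], "turn": [0, 0, 0]}, {"slide": [0, 0.001, 0.028], "turn": [0, 0, 0]}, {"slide": [0, 0.001, 0.028], "turn": [0, 0, 0]}]}}

```text
t: 6.05
tool_pos: [0.5046, -0.0501, 0.0705]
ee_rot: [-180.0, 34.8, 95.8]
force: [-2.7, 2.2, 7.7]
width: 0.003
finger_force: 3.7
```

```bash
python3 -c "
from h import *
where()"
```

```text
t 6.05 u,y,s -0.0083 -0.0335 0.0122 pos [ 0.5046 -0.0501  0.0705] turn left [-0.003  -0.0039 -0.0032] F(u,y,n) [2.4, -2.4, 7.7] q [ 14.8  41.8 -40.9 117.5  68.3  67.8 -65.4]
```

{"api": "carry_out", "payload": {"rows": [{"slide": [0, 0, 0.001], "turn": [0, 0, 0]}, {"slide": [0, 0, 0.002], "turn": [0, 0, 0]}, {"slide": [0, 0, 0.003], "turn": [0, 0, 0]}, {"slide": [0, 0, 0.003], "turn": [0, 0, 0]}, {"slide": [0, 0, 0.003], "turn": [0, 0, 0]}]}}

```text
t: 6.47
tool_pos: [0.5047, -0.0502, 0.0703]
ee_rot: [180.0, 34.9, 95.9]
force: [-9.8, 9.0, 25.4]
width: -0.002
finger_force: 13.1
```

```bash
python3 -c "
from h import *
where()"
```

```text
t 6.4667 u,y,s -0.0084 -0.0333 0.0119 pos [ 0.5047 -0.0502  0.0703] turn left [-0.0013 -0.0024 -0.0029] F(u,y,n) [6.4, -8.8, 26.5] q [ 14.8  41.8 -40.9 117.6  68.5  67.8 -65.6]
```

The tool has stopped moving while the force rose to 26 N, so the button is against its stop. I'll retreat along the normal.

{"api": "carry_out", "payload": {"rows": [{"slide": [0, 0, -0.005], "turn": [0, 0, 0]}, {"slide": [0, 0, -0.02], "turn": [0, 0, 0]}, {"slide": [0, 0, -0.045], "turn": [0, 0, 0]}, {"slide": [0, 0, -0.075], "turn": [0, 0, 0]}, {"slide": [0, 0, -0.105], "turn": [0, 0, 0]}, {"slide": [0, 0, -0.135], "turn": [0, 0, 0]}, {"slide": [0, 0, -0.15], "turn": [0, 0, 0]}, {"slide": [0, 0, -0.15], "turn": [0, 0, 0]}]}}

```text
t: 7.13
tool_pos: [0.4975, 0.0356, 0.193]
ee_rot: [179.7, 34.6, 95.8]
force: [-0.4, 0.3, -0.3]
width: 0.001
finger_force: 0.0
```

```bash
python3 - <<'E'
import tab
from h import *
c=read_camera("side");P=cloud(c);d=P-mid;u,y,s=d@xu,d@yv,d@n
m=(abs(u)<.025)&(abs(y+.034)<.014)&(abs(s)<.02);k=c["image"].max(-1)<90
print("button s",m.sum(),(m&k).sum(),np.median(s[m&k]))
w=read_camera("wrist")["image"][...,::-1]
cv2.imwrite("pics/end.png",np.hstack([cv2.resize(c["image"][...,::-1],(400,300)),cv2.resize(w,(400,300))]))
E
```

```text
t 7.1333 u,y,s -0.0085 -0.0315 0.1619 pos [0.4975 0.0356 0.193 ] turn left [ 0.0026 -0.0068 -0.0038] F(u,y,n) [-0.5, -0.3, -0.1] q [ 11.6  32.1 -49.1 112.3  54.5  78.1 -58.9]
side 364 plate y [0.0106 0.0324 0.0573]
scene 222 plate y [0.0119 0.045  0.0618]
button s 183 183 0.0009251691935739433
```

View pics/end.png

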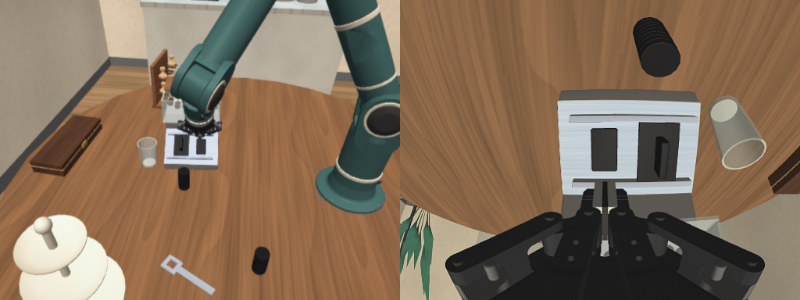

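The button at (604,150) is flush: its top stands 0.9 mm off the panel. The tab at (658,152) is fully aside, the loose items stand where they were, and the hand is clear of everything.

```bash
python3 -c "
from h import *
print(robot.hand_in())"
```

```text
the job is handed in; nothing more can be done
None
```

The grinder is switched on and the job is handed in: the tab is against its stop, the button is pressed in and stayed in, and nothing else on the table was disturbed; the hand-in returned no verdict.

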